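Clamp a brake master cylinder with the ratchet lever

TASK

Lay the aluminium brake master cylinder upright in the trough of the green ratchet clamp, its black rubber boot towards the sliding jaw, and let go of it. Then swing the clamp's lever back and forth, moving the jaw only by the lever, until the cylinder is pressed against the end stop and the yellow band of the pad's stem has gone into the jaw while part of the green band still shows (never drive the green band in too). Finish with the lever swung back to its rest stop, on the side away from the trough, and leave the other things on the bench as they are.

Things in the scene. Friction and masses are not known exactly. Their poses are not given: they have to be found in the camera images.
- clamp: Fixed green ratchet clamp. Origin on the bench under the toothed wheel's upright axle; z up, +y along the trough from the wheel to the end stop, -x roughly towards the robot. Housing 110 mm square, 30 mm high, centred on the origin; on it the wheel (radius 46 mm, top 46 mm up), above that the lever. A brass holding pawl sits on the wheel's +x side.
- trough (a point): Middle of the trough floor, 180 mm along the clamp's +y from its origin, 12 mm above the bench. The trough runs along the clamp's y, from 50 to 310 mm from the origin; 54 mm wide between steel walls 6 mm thick with tops 30 mm above the bench. The sliding jaw (grey block 48 mm wide, top 62 mm up) sits at its wheel end, with a sprung pad facing the end stop.
- lever (a joint): Ratchet lever, rad, about the clamp's origin: 0 = rest stop, 1.30 = far stop; growing = clockwise from above, towards the trough. It points 213 degrees anticlockwise from the clamp's +x at 0 (robot side, away from the trough), 138.5 at 1.30. Growing drives the wheel through a pawl, shrinking runs free. It stays where it is left; 2 to 8 N at the knob move it.
- wheel (a joint): Toothed wheel, rad, grows when driven; 12 notches of 0.524 rad, each advances the jaw 6 mm. After the lever has come right back (under 0.03) its first 0.05 to 0.25 rad are free, then the wheel turns with it. A swing to about 0.70 gains one notch, to 1.25 or more two; the holding pawl keeps whole notches, a part of a notch may slip back under load.
- lever_knob (a point): Middle of the upright orange grip on the lever's end: round, 24 mm diameter, from 72 to 132 mm above the bench (bare 22 mm steel from 50 to 135 mm), 150 mm from the wheel's axle; this point is 102 mm above the bench. Flat lever arm 24 mm wide, its top 58 mm above the bench. The z axis is up.
- jaw (a joint): How far the sliding jaw has been advanced towards the end stop (m); 0 at the start, 6 mm per notch of the wheel, at most 74 mm.
- pad (a joint): How far the sprung pad (40 mm disc) is pressed back towards the jaw (m), 0 = free, 0.018 = bottomed; stiffness 1.5 N/mm. Its 28 mm stem shows yellow for the 7 mm next to the jaw, then green for 11 mm; the yellow has gone in at 0.007. Pushing the cylinder along the trough presses it 1 to 3 mm.
- pad_face (a point): Centre of the pad's face, 36 mm above the bench, in the middle of the trough; 100 mm along the clamp's +y from its origin when jaw and pad are at 0.
- end_stop: Grey end-stop block fixed in the trough's far end, 53 x 26 x 48 mm; its place along the trough varies. Its origin is on the trough floor in the middle of the face that looks to the pad.
- stop_face (a point): Middle of the end stop's face towards the pad, 36 mm above the bench. From pad_face at the start to here it is 136 to 154 mm.
- master: The same master cylinder as master_mid; origin in the middle of its underside.
- master_mid (a point): Centre (39 mm above its underside) of the loose brake master cylinder: aluminium, 120 mm long along its x axis, 42 mm wide, 78 mm high, 0.45 kg. A lying tube (42 mm diameter, axis 24 mm up) on a flat 38 x 80 mm foot, with a square boss on top, 56 mm along x, 30 mm wide in y, from 42 to 78 mm above the underside, centred: grip it across these 30 mm. z is up.
- master_boot (a point): Centre of the black rubber boot's flat end, +60 mm along the cylinder's x, 24 mm above its underside.
- master_plug (a point): Centre of the brass plug's flat end, -60 mm along the cylinder's x, 24 mm above its underside.
- spray_can: Bystander: upright blue spray can, 58 mm diameter, 175 mm high; origin at its underside.
- oil_filter: Bystander: upright orange oil filter, 72 mm diameter, 88 mm high; origin at its underside.
- grease_tub: Bystander: white tub with blue lid, 86 mm diameter, 85 mm high; origin at its underside.
- tape_roll: Bystander: grey tape roll lying flat, 96 mm diameter, 45 mm high; origin at its underside.
- wrench: Bystander: steel wrench lying along its x axis, 190 mm long, 8 mm high; origin at its middle on the bench.
- hammer: Bystander: hammer lying along its x axis, 260 mm long; origin at its middle on the bench.
- fluid_bottle: Bystander: upright amber bottle with yellow cap, 60 mm diameter, 130 mm high; origin at its underside.
There are look-alikes about, which are no part of the job. Leave any pink or turquoise look-alike of the master alone.

How it is judged:
On the way, in this order (a step that is already met when the one before it is completed fails the run):
1. the master cylinder lies upright in the trough between pad and end stop, boot towards the sliding jaw, and is let go (x of master_mid in the frame of clamp between -0.011 and 0.011 m and z of master_mid in the frame of clamp between 0.045 and 0.056 m and y of master_boot in the frame of clamp above 0.09 m and y of master_plug in the frame of clamp above 0.19 m and angle between master_mid's own z axis and vertical below 0.12 rad and angle between the x axis of master_mid and the y axis of clamp, either way round below 0.15 rad and contact force between the fingers and master below 0.1 N), for 0.2 s.
2. the lever has tightened the jaw: yellow band in, green still showing, cylinder pressed against the end stop (x of master_mid in the frame of clamp between -0.011 and 0.011 m and z of master_mid in the frame of clamp between 0.045 and 0.056 m and y of master_boot in the frame of clamp above 0.09 m and y of master_plug in the frame of clamp above 0.19 m and angle between master_mid's own z axis and vertical below 0.12 rad and angle between the x axis of master_mid and the y axis of clamp, either way round below 0.15 rad and value of joint pad between 0.007 and 0.0155 m and contact force between master and end_stop above 4 N), for 0.3 s.
At the end, for the whole second after the job is handed in: The cylinder lies upright in the trough (within 11 mm of its middle line, within 0.15 rad of its direction), boot towards the jaw, pressed against the end stop with over 4 N, the pad pressed in by 7 to 15.5 mm, the lever within 0.12 rad of its rest stop, cylinder at rest and released (all of step 2 and value of joint lever below 0.12 rad and linear speed of master below 0.02 m/s and contact force between the fingers and master below 0.1 N); the robot touches nothing.
It fails at once if the pad is driven in over 16.5 mm (green band gone) (value of joint pad above 0.0165 m).
It fails at once if the jaw or pad is pushed directly by the gripper instead of by the lever (over 8 N) (contact force between any of the fingers, the arm and jaw above 8 N).
It fails at once if a bystander is shifted by over 30 mm or knocked over (distance of any of spray_can, oil_filter, grease_tub, tape_roll, wrench, hammer, fluid_bottle from where it was at the start of the episode above 0.03 m or angle between any of spray_can, oil_filter, grease_tub, fluid_bottle's own z axis and vertical above 0.5 rad).
It also fails if it takes over 72 s, if anything falls off the work surface, if the arm or the gripper's body presses on something with over 40 N, if the wrist force passes 120 N, or if a joint passes its speed limit or range.

ROBOT

A 6-joint arm with a two-finger parallel gripper is mounted at the origin on the work surface. World frame = base frame: x ahead of the robot, y to its left, z up, the work surface at z = 0. Lengths are in m, angles in rad, forces in N, time in s.
With the tool pointing down it reaches from about 0.35 to 0.85 m from the base axis. Payload 8.1 kg.
Tool frame: the origin (TCP) lies midway between the tips of the shut fingers; the grasp point (between the pads) lies robot.grasp_offset behind it (robot.grasp_offset is the distance from the TCP to the grasp point, in m); z points along the fingers, y is the direction in which the jaws open and shut (so a half turn about z gives the same grasp; the last joint's range is limited). The gripper opens to 93 mm and grips with 3 to 60 N. Pads are 15 mm wide; open, the fingers measure 128 mm over their backs; the gripper's body (75 mm by 188 mm) begins 65 mm behind the grasp point.
Start: joints at [-0.085, 0.13, 1.488, -0, 1.523, -0.085], TCP at [0.6, 0, 0.219] pointing down, gripper open.
Joint ranges: [-2.96, 2.96], [-0.89, 2.26], [0.02, 2.5], [-1.34, 4.48], [0, 2.73], [-2.66, 2.66]. Speed limits (rad/s): [2.39, 2.39, 2.79, 3.14, 3.14, 3.14].

INTERFACE

Orientations are given as a rotation vector (axis times angle).
In Python, from plant import robot gives the robot as it stands.
- The arm moves only by the shell command python3 -m handwheel 'ROWS' [OPENING] [FORCE]. ROWS is text: rows parted by semicolons, each of 6 numbers parted by spaces: the shift along the world's x, y, z each as a share of 0.3 m, from -1 to 1, then the turn, a rotation vector about the world's x, y, z each as a share of 45 degrees, from -1 to 1. A call has 1 to 5 rows; each row is the pose to reach, as a shift and turn from the pose commanded when the call began; what a row does not reach only later rows make up. A row lasts 1/10 s, in which the tool goes at most 50 mm and 8.59 degrees, less where a joint would pass 70% of its speed; a pose out of reach is approached as far as the arm can. A call with a number of a shift or a turn outside -1 to 1 is refused whole. A call with a gripper value outside its range is refused whole. OPENING is the closure, from -1 (fully open) to 1 (shut), set as the call begins (- or left out, the last holds). The fingers move at their own pace and stop on an object; FORCE is the grip in N (left out, the last holds). Time passes only in rows, so rows that repeat a pose let the fingers close. It gives the time, the measured TCP pose, the force and the opening at its end, in the units of the state.
- robot.read_state(): the state, without advancing time (a new reading comes with each control period).
- robot.read_camera(name): name is "scene" or "side" or "wrist"; returns (picture, depth): 420x560x3 uint8, red, green, blue; 420x560 float32, m along the optical axis (not along the pixel's ray), 0 where there is no reading.
- robot.camera_model(name): a dict with "camera_matrix" (3x3 intrinsics, pixels), "pose" (4x4, takes a point from camera to world coordinates); the wrist camera has in their place "tool_from_camera" (4x4, takes a point from camera to tool coordinates, whose origin is the TCP and whose axes are the flange's). Camera axes: x right, y down, z forward; pixel columns grow to the right and rows downward; lengths in m; the calibration is good to about 2 mm. The wrist camera is an equidistant fisheye: a pixel r from the principal point sees the ray r / f radians off the axis. A picture is of the moment at which its call begins: read the wrist's pose just before it. camera_model takes no time and is no camera call.
- robot.close_job(): hands the job in, once; it reports no verdict.
Trained networks look in the newest picture that a camera, given by its name, has taken for a name from the list of things; names that differ only in an ending like _2 or _b are one class to them, and where a whole thing is asked for, a point or a joint stands for the part that bears it (a point fixed in the world has none). Each returns a list of dicts, best first, with "conf" (0 to 1); they miss things now and then, are a little off and sometimes report something else, mostly with a low value. They report only what shows in the picture. A call takes as long as a camera call. They do not tell look-alikes from the thing itself.
- robot.look_for(camera, query): "rect" ([centre column, centre row, width, height] in pixels, round what is visible of it).
- robot.silhouettes(camera, query): "pixels" (420x560 bool, what is visible of it) and "rect" ([centre column, centre row, width, height] in pixels, round what is visible of it).
- robot.tip_of(camera, query): "at" ([row, column] in pixels: a listed point, or the origin of a listed thing).
The state is a dict: "t": time; "q": joint angles; "dq": joint speeds; "joint_torque": joint torques, N m; "tool_pos": TCP position; "orientation": TCP orientation; "force": force on the tool from outside, world axes, zero at the start; "wrist_torque": the same for the moment, N m; "opening": finger opening in m.
Only numpy, scipy, OpenCV 4.12 (cv2) and the standard library are available. Lean on these libraries where they do the work, as an engineer would, in place of code of your own. Each camera call takes 0.05 s, during which the arm holds its last target.

## Working session

There is one attempt and no reset: what is moved stays moved. The work goes in short steps, Python scripts to look and compute and a shell command to move; the robot and the scene stay as the last step left them, time stands still between calls to the robot, and variables do not carry over. Pictures are saved under pics/ and viewed, and the job is handed in when it is done.

```bash
ls; mkdir -p pics; cat > h.py <<'E'
import numpy as np,cv2
from scipy.spatial.transform import Rotation as R
from plant import robot
def shot(n,name):
    p,d=robot.read_camera(n); cv2.imwrite('pics/'+name,cv2.cvtColor(p,cv2.COLOR_RGB2BGR)); np.save('pics/'+name+'.npy',d); return p,d
def ray(n,u,v):
    m=robot.camera_model(n);K=np.array(m['camera_matrix']);P=np.array(m['pose'])
    return P[:3,3],P[:3,:3]@np.array([(u-K[0,2])/K[0,0],(v-K[1,2])/K[1,1],1])
def atz(n,u,v,z):
    o,r=ray(n,u,v);return o+r*(z-o[2])/r[2]
def pt(n,u,v,d):
    o,r=ray(n,u,v);return o+r*d
def cloud(n,d):
    vv,uu=np.mgrid[0:420,0:560]
    o,_=ray(n,0,0);m=robot.camera_model(n);K=np.array(m['camera_matrix']);P=np.array(m['pose'])
    c=np.stack([(uu-K[0,2])/K[0,0],(vv-K[1,2])/K[1,1],np.ones_like(uu)],-1)*d[...,None]
    return c@P[:3,:3].T+P[:3,3]
E
python3 - <<'E'
from h import *
for n in('scene','side','wrist'):
    shot(n,n+'0.png')
    print(n,{k:np.round(v,3).tolist() if not isinstance(v,(str)) else v for k,v in robot.camera_model(n).items()})
s=robot.read_state();print(s,robot.grasp_offset)
E
```

```text
pics
scene {'camera_matrix': [[470.647, 0.0, 287.939], [0.0, 470.647, 207.195], [0.0, 0.0, 1.0]], 'pose': [[-0.67, 0.6, -0.436, 1.197], [0.742, 0.554, -0.377, 0.596], [0.015, -0.577, -0.817, 1.364], [0.0, 0.0, 0.0, 1.0]]}
side {'camera_matrix': [[524.728, 0.0, 281.236], [0.0, 524.728, 205.553], [0.0, 0.0, 1.0]], 'pose': [[-0.915, -0.19, 0.356, 0.032], [-0.404, 0.447, -0.798, 1.132], [-0.008, -0.874, -0.486, 0.753], [0.0, 0.0, 0.0, 1.0]]}
wrist {'camera_matrix': [[325.192, 0.0, 280.365], [0.0, 325.192, 212.475], [0.0, 0.0, 1.0]], 'tool_from_camera': [[0.0, -0.967, -0.255, 0.069], [1.0, 0.001, -0.001, 0.001], [0.001, -0.255, 0.967, -0.165], [0.0, 0.0, 0.0, 1.0]]}
{'t': 0.15, 'q': array([-8.54269558e-02,  1.31013518e-01,  1.48900790e+00,  6.40647255e-05,
        1.52297360e+00, -8.54184348e-02]), 'dq': array([ 0.00094032, -0.00217864, -0.00217788,  0.00047743, -0.00162381,
        0.00122095]), 'joint_torque': array([ 8.59073725e-05, -5.60473788e+01, -4.92333663e+01,  7.68201635e-02,
        3.05504061e-02, -1.41810942e-04]), 'tool_pos': array([5.99580288e-01, 6.63535138e-05, 2.17824636e-01]), 'orientation': array([-2.22066658e+00, -2.22064076e+00,  1.34170365e-03]), 'force': array([ 0.46704334,  0.20732509, -0.07059263]), 'wrist_torque': array([-0.03717715, -0.02679226, -0.00037851]), 'opening': 0.09284234387010364} 0.0188
```

View pics/scene0.png

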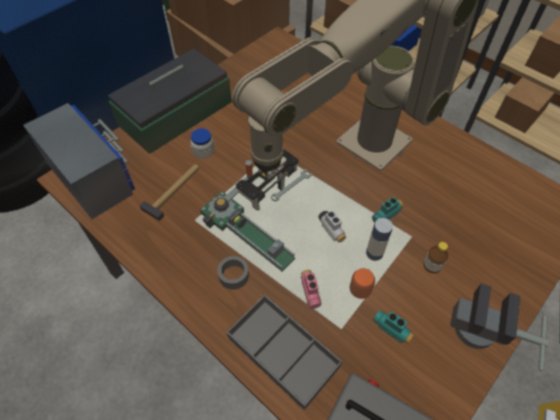

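View pics/side0.png

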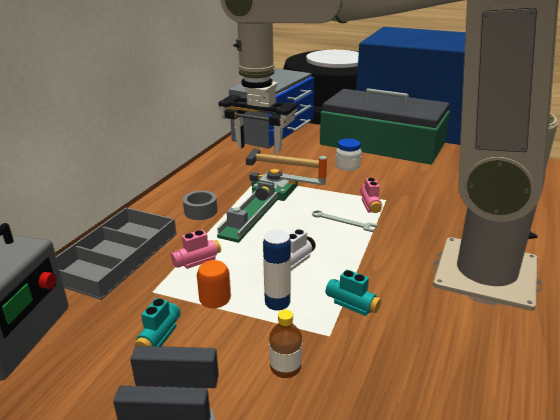

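View pics/wrist0.png

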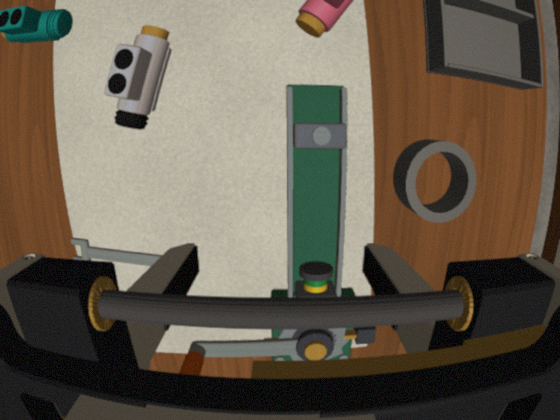

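```bash
python3 - <<'E'
from h import *
for n in('scene','side'):
  for q in('master','master_boot','master_plug','master_mid','clamp','trough','stop_face','pad_face','lever_knob'):
    r=robot.tip_of(n,q); print(n,q,[(np.round(x['at']).astype(int).tolist(),round(x['conf'],2)) for x in r[:4]])
E
```

```text
scene master [([230, 329], 0.73), ([215, 389], 0.6), ([295, 309], 0.56)]
scene master_boot [([215, 319], 0.97), ([223, 375], 0.82), ([305, 314], 0.71), ([315, 378], 0.67)]
scene master_plug [([338, 412], 0.95), ([238, 344], 0.93), ([204, 400], 0.93), ([269, 304], 0.86)]
scene master_mid [([209, 387], 0.87), ([324, 393], 0.83), ([288, 308], 0.82), ([225, 332], 0.77)]
scene clamp [([210, 223], 0.98)]
scene trough [([241, 261], 0.58)]
scene stop_face [([248, 271], 0.56)]
scene pad_face [([293, 364], 0.58), ([221, 241], 0.44)]
scene lever_knob [([169, 248], 0.66)]
side master [([260, 197], 0.94), ([263, 290], 0.9), ([333, 162], 0.74), ([208, 372], 0.67)]
side master_boot [([260, 172], 0.83), ([286, 328], 0.8), ([243, 311], 0.64), ([310, 173], 0.57)]
side master_plug [([209, 374], 0.96), ([308, 377], 0.83), ([262, 279], 0.82), ([244, 218], 0.8)]
side master_mid [([245, 196], 0.88), ([191, 373], 0.88), ([291, 356], 0.84), ([249, 293], 0.79)]
side clamp [([216, 236], 0.68), ([190, 274], 0.66)]
side trough [([216, 250], 0.63)]
side stop_face [([216, 234], 0.59), ([296, 216], 0.42)]
side pad_face [([195, 259], 0.59)]
side lever_knob [([170, 323], 0.92), ([193, 260], 0.22)]
```

Candidates for the master are: aluminium at scene (332,225) / wrist (140,75), pink at (309,288), turquoise at (389,210) and (394,325). A further pink one shows at side (372,195). Only the aluminium-grey one fits, so I'll confirm it in a crop and measure it.

```bash
python3 - <<'E'
from h import *
P={}
for nm,u,v,z in[('boot',319,215,.024),('plug',344,238,.024),('mid',332,225,.039),('clamp',223,210,0),('trough',261,241,.012),('stop',271,248,.036),('pad',241,221,.036),('knob',248,169,.102)]:
    print('scene',nm,atz('scene',u,v,z).round(4))
for nm,u,v,z in[('boot',311,243,.024),('plug',279,262,.024),('mid',293,249,.039),('trough',250,216,.012),('stop',234,216,.036),('pad',259,195,.036),('knob',323,170,.102)]:
    print('side',nm,atz('side',u,v,z).round(4))
im=cv2.imread('pics/scene0.png')
a=cv2.resize(im[130:290,180:380],(800,640),interpolation=cv2.INTER_CUBIC)[:600]
cv2.imwrite('pics/crop1.png',a)
# wrist fisheye
def wray(u,v,T=None):
    m=robot.camera_model('wrist');K=np.array(m['camera_matrix']);C=np.array(m['tool_from_camera']);s=robot.read_state()
    x=np.array([u-K[0,2],v-K[1,2]]);r=np.linalg.norm(x);th=r/K[0,0]
    d=np.r_[x/r*np.sin(th),np.cos(th)]
    Rt=R.from_rotvec(s['orientation']).as_matrix()
    return Rt@C[:3,3]+s['tool_pos'],Rt@C[:3,:3]@d
def watz(u,v,z):
    o,r=wray(u,v);return o+r*(z-o[2])/r[2]
for q,z in(('master_boot',.024),('master_plug',.024),('master_mid',.039),('stop_face',.036),('pad_face',.036),('clamp',0),('trough',.012),('lever_knob',.102)):
    for x in robot.tip_of('wrist',q)[:3]: print('wrist',q,round(x['conf'],2),np.round(x['at']),watz(x['at'][1],x['at'][0],z).round(4))
for nm,u,v,z in (('wallL near',289,87,.03),('wallR',346,87,.03),('wallLf',289,290,.03),('wallRf',343,290,.03),('stoptopL',295,124,.06),('stoptopR',295,147,.06),('bossTL',117,44,.078),('bossTR',143,46,.078),('bossBL',106,97,.078),('bossBR',135,101,.078)):
    print(nm,watz(u,v,z).round(4))
E
cat >> h.py <<'E'
def wray(u,v):
    m=robot.camera_model('wrist');K=np.array(m['camera_matrix']);C=np.array(m['tool_from_camera']);s=robot.read_state()
    x=np.array([u-K[0,2],v-K[1,2]]);r=np.linalg.norm(x);th=r/K[0,0]
    d=np.r_[x/r*np.sin(th),np.cos(th)]
    Rt=R.from_rotvec(s['orientation']).as_matrix()
    return Rt@C[:3,3]+s['tool_pos'],Rt@C[:3,:3]@d
def watz(u,v,z):
    o,r=wray(u,v);return o+r*(z-o[2])/r[2]
E
```

```text
scene boot [0.433  0.0776 0.024 ]
scene plug [0.4476 0.1987 0.024 ]
scene mid [0.4431 0.1417 0.039 ]
scene clamp [ 0.6326 -0.1943  0.    ]
scene trough [ 0.6385 -0.0022  0.012 ]
scene stop [0.6455 0.0508 0.036 ]
scene pad [ 0.6375 -0.0959  0.036 ]
scene knob [ 0.4965 -0.198   0.102 ]
side boot [0.4177 0.0844 0.024 ]
side plug [0.4584 0.192  0.024 ]
side mid [0.4405 0.1481 0.039 ]
side trough [0.631  0.0052 0.012 ]
side stop [0.6516 0.0588 0.036 ]
side pad [ 0.6423 -0.0775  0.036 ]
side knob [ 0.4828 -0.1782  0.102 ]
wrist master_boot 0.6 [23. 63.] [0.3161 0.2305 0.024 ]
wrist master_boot 0.56 [125. 129.] [0.4221 0.0807 0.024 ]
wrist master_plug 0.93 [ 29. 156.] [0.4562 0.1935 0.024 ]
wrist master_plug 0.59 [28. 10.] [0.2058 0.2525 0.024 ]
wrist master_plug 0.58 [ 28. 308.] [0.631  0.1848 0.024 ]
wrist master_mid 0.97 [ 76. 138.] [0.4414 0.1352 0.039 ]
wrist master_mid 0.81 [23. 26.] [0.2588 0.2413 0.039 ]
wrist stop_face 0.59 [143. 316.] [0.6387 0.0537 0.036 ]
wrist pad_face 0.76 [268. 316.] [ 0.6425 -0.0901  0.036 ]
wrist clamp 0.95 [321. 313.] [ 0.6465 -0.1898  0.    ]
wrist trough 0.78 [198. 316.] [ 0.6424 -0.011   0.012 ]
wrist lever_knob 0.74 [371. 191.] [ 0.496  -0.1969  0.102 ]
wrist lever_knob 0.31 [264. 315.] [ 0.6335 -0.0558  0.102 ]
wallL near [0.6098 0.1148 0.03  ]
wallR [0.6717 0.1166 0.03  ]
wallLf [ 0.6112 -0.1223  0.03  ]
wallRf [ 0.6784 -0.1236  0.03  ]
stoptopL [0.615  0.0739 0.06  ]
stoptopR [0.6151 0.0509 0.06  ]
bossTL [0.4345 0.1657 0.078 ]
bossTR [0.4648 0.1587 0.078 ]
bossBL [0.4224 0.1105 0.078 ]
bossBR [0.4567 0.1027 0.078 ]
```

View pics/crop1.png

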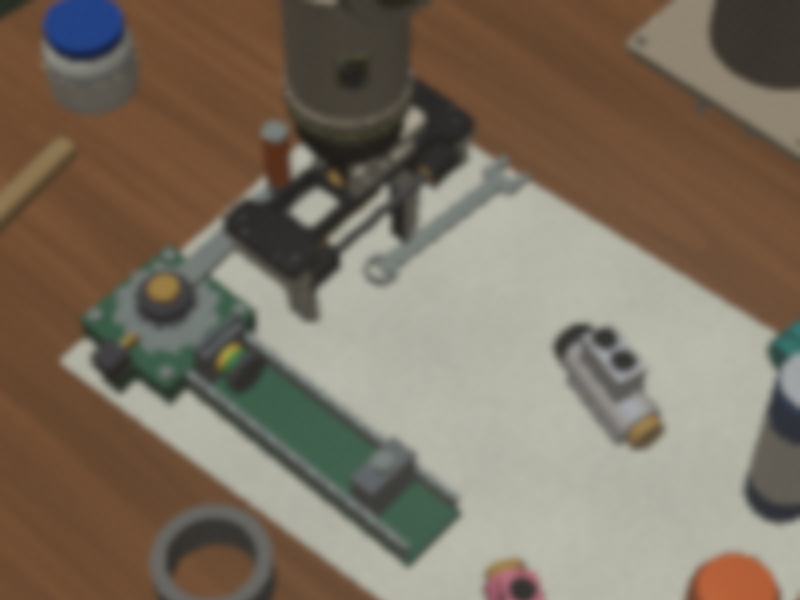

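The crop shows the aluminium master with its black boot at crop (575,340) and brass plug at (643,428). The lever stands part way, at roughly 0.55 rad and not at rest. Next I'll find the obstacles and move over the master to refine its pose.

```bash
python3 - <<'E'
from h import *
for q in('spray_can','oil_filter','fluid_bottle','grease_tub','tape_roll','wrench','hammer'):
  for n in('scene','side'):
    r=robot.tip_of(n,q)
    print(q,n,[(atz(n,x['at'][1],x['at'][0],0).round(3).tolist(),round(x['conf'],2)) for x in r[:2]])
d=np.load('pics/scene0.png.npy');c=cloud('scene',d);p=c.reshape(-1,3)
m=(abs(p[:,0]-.44)<.07)&(abs(p[:,1]-.14)<.08)&(p[:,2]>.068)&(p[:,2]<.09)
print(m.sum(),p[m].mean(0),p[m].min(0),p[m].max(0))
E
python3 -m handwheel '-.17 .15 .1 0 0 0;-.34 .25 .1 0 0 0;-.5 .32 .1 0 0 0;-.53 .32 .1 0 0 0;-.53 .32 .1 0 0 0'
python3 - <<'E'
from h import *
shot('wrist','w1.png')
for q,z in(('master_boot',.024),('master_plug',.024),('master_mid',.039)):
    for x in robot.tip_of('wrist',q)[:2]: print('wrist',q,round(x['conf'],2),np.round(x['at']),watz(x['at'][1],x['at'][0],z).round(4))
E
```

```text
spray_can scene [([0.42, 0.309, 0.0], 0.84)]
spray_can side [([0.409, 0.29, 0.0], 0.63)]
oil_filter scene [([0.556, 0.357, 0.0], 0.76)]
oil_filter side [([0.547, 0.347, 0.0], 0.94)]
fluid_bottle scene [([0.321, 0.468, 0.0], 0.85)]
fluid_bottle side [([0.319, 0.472, 0.0], 0.77)]
grease_tub scene [([0.494, -0.467, 0.0], 0.84)]
grease_tub side [([0.5, -0.455, 0.0], 0.87)]
tape_roll scene [([0.79, 0.014, -0.0], 0.98)]
tape_roll side [([0.432, 0.053, 0.0], 0.71), ([0.7, -0.399, 0.0], 0.69)]
wrench scene [([0.381, -0.081, 0.0], 0.53), ([0.616, -0.103, 0.0], 0.25)]
wrench side [([0.393, -0.086, 0.0], 0.76)]
hammer scene [([0.697, -0.377, 0.0], 0.95), ([0.504, -0.454, 0.0], 0.2)]
hammer side [([0.693, -0.383, 0.0], 0.77), ([0.639, -0.187, 0.0], 0.43)]
146 [0.44365124 0.13989183 0.07694455] [0.42022124 0.11052819 0.0684973 ] [0.46299692 0.168826   0.08568534]
t: 2.65
tool_pos: [0.4377, 0.0978, 0.249]
orientation: [-2.218, -2.224, -0.001]
force: [0.9, 0.4, 0.2]
opening: 0.0931
wrist master_boot 0.98 [ 56. 473.] [0.6996 0.2801 0.024 ]
wrist master_boot 0.89 [197. 268.] [0.4267 0.0825 0.024 ]
wrist master_plug 0.73 [120. 427.] [0.6285 0.1838 0.024 ]
wrist master_plug 0.69 [352. 199.] [ 0.3163 -0.1607  0.024 ]
wrist master_mid 0.92 [387. 222.] [ 0.3504 -0.2202  0.039 ]
wrist master_mid 0.76 [ 77. 133.] [0.2627 0.2368 0.039 ]
```

View pics/w1.png

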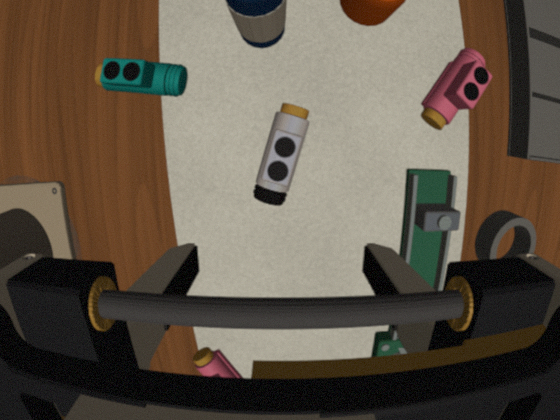

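The wrist view shows the aluminium master with its plug at (293,109), boot at (268,197), and boss holes at (285,147) and (278,171). Nothing is close to it except the can at about y 0.30.

```bash
python3 - <<'E'
from h import *
im=cv2.imread('pics/w1.png');cv2.imwrite('pics/w1c.png',cv2.resize(im[95:215,220:340],(600,600),interpolation=cv2.INTER_CUBIC))
for nm,u,v,z in(('plug',294,107,.024),('boot',269,200,.024),('h1',285,147,.078),('h2',278,171,.078)): print(nm,watz(u,v,z).round(4))
E
```

```text
plug [0.4587 0.191  0.024 ]
boot [0.4286 0.0779 0.024 ]
h1 [0.4473 0.1459 0.078 ]
h2 [0.4401 0.1209 0.078 ]
```

View pics/w1c.png

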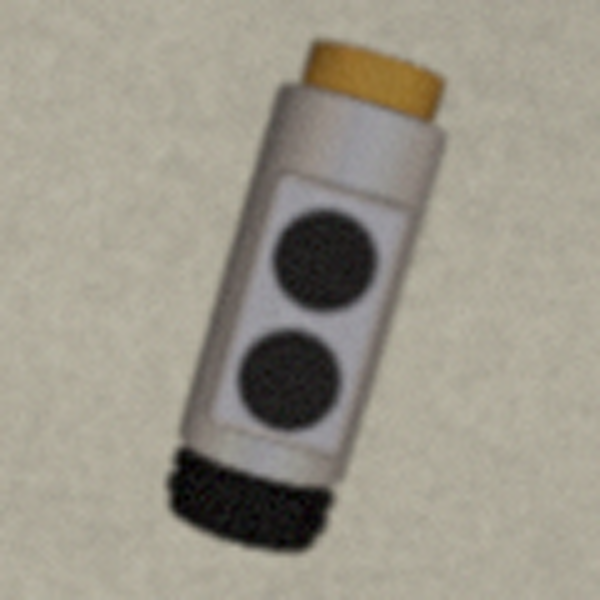

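```bash
python3 -m handwheel '.01 .06 -.15 0 0 -.17;.02 .12 -.3 0 0 -.333;.02 .12 -.43 0 0 -.333;.02 .12 -.43 0 0 -.333;.02 .12 -.43 0 0 -.333'
python3 - <<'E'
from h import *
shot('wrist','w2.png')
s=robot.read_state();print(s['tool_pos'],R.from_rotvec(s['orientation']).as_matrix().round(3))
E
```

```text
t: 3.35
tool_pos: [0.4472, 0.1314, 0.1197]
orientation: [-2.492, -1.912, 0.003]
force: [1.6, 0.5, 0.7]
opening: 0.0933
[0.44843882 0.13168655 0.12137655] [[ 0.259  0.966  0.001]
 [ 0.966 -0.259  0.   ]
 [ 0.     0.001 -1.   ]]
```

View pics/w2.png

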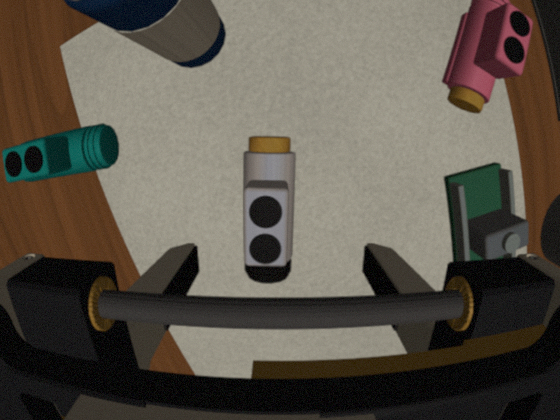

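```bash
python3 - <<'E'
from h import *
for nm,u,v in(('h1',265,212),('h2',265,249)): print(nm,watz(u,v,.078).round(4))
print('plug',watz(270,138,.024).round(4))
s=robot.read_state();print(s['tool_pos'],s['t'])
E
```

```text
h1 [0.4435 0.1483 0.078 ]
h2 [0.4364 0.123  0.078 ]
plug [0.4575 0.1933 0.024 ]
[0.44843882 0.13168655 0.12137655] 3.4
```

```bash
python3 -m handwheel '-.02 .01 -.12 0 0 -.01;-.02 .01 -.237 0 0 -.01;-.02 .01 -.237 0 0 -.01;-.02 .01 -.237 0 0 -.01' -1 30
python3 -m handwheel '0 0 0 0 0 0;0 0 0 0 0 0;0 0 0 0 0 0;0 0 0 0 0 0;0 0 0 0 0 0' 1 30
python3 - <<'E'
from h import *
shot('wrist','w3.png')
E
```

```text
t: 3.8
tool_pos: [0.4425, 0.135, 0.0508]
orientation: [2.499, 1.902, 0.003]
force: [0.4, 0.5, 0.6]
opening: 0.0932
t: 4.3
tool_pos: [0.4412, 0.1351, 0.0489]
orientation: [2.499, 1.903, 0.001]
force: [-0.2, -0.3, 0.3]
opening: 0.0574
```

View pics/w3.png

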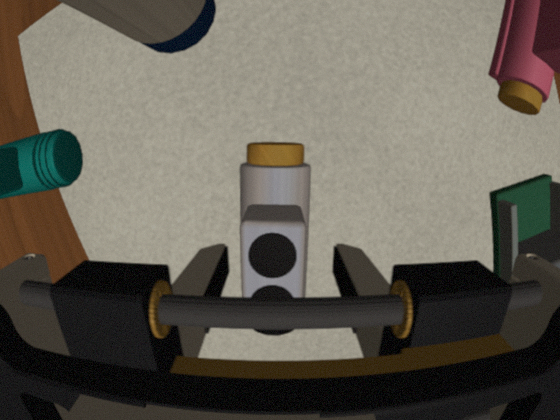

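Fingers are still closing around the boss at (274,265). I'll continue closing.

```bash
python3 -m handwheel '0 0 0 0 0 0;0 0 0 0 0 0;0 0 0 0 0 0;0 0 0 0 0 0;0 0 0 0 0 0' 1 30
python3 -m handwheel '0 0 .06 0 0 0;0 0 .2 0 0 0;0 0 .35 0 0 0;0 0 .35 0 0 0'
python3 - <<'E'
from h import *
s=robot.read_state();print(s['t'],s['tool_pos'],s['opening'],s['force'])
shot('wrist','w4.png');shot('side','s4.png')
for q,z in(('stop_face',.036),('pad_face',.036),('clamp',0),('trough',.012)):
    for x in robot.tip_of('wrist',q)[:1]: print(q,x['at'],watz(x['at'][1],x['at'][0],z).round(4))
E
```

```text
t: 4.85
tool_pos: [0.4406, 0.135, 0.0484]
orientation: [-2.499, -1.903, 0.001]
force: [-2.5, 1.0, 0.9]
opening: 0.0303
t: 5.25
tool_pos: [0.4451, 0.1357, 0.1601]
orientation: [2.496, 1.9, 0.015]
force: [1.1, 0.2, -3.7]
opening: 0.0299
5.25 [0.4451131  0.13570654 0.16012965] 0.029884114363859557 [ 1.11238554  0.15081722 -3.74589344]
stop_face [232.1, 473.9] [0.6281 0.0563 0.036 ]
pad_face [227.5, 458.5] [0.6079 0.0674 0.036 ]
clamp [366.1, 460.4] [ 0.6266 -0.1705  0.    ]
trough [272.8, 467.5] [ 0.6285 -0.0043  0.012 ]
```

View pics/w4.png

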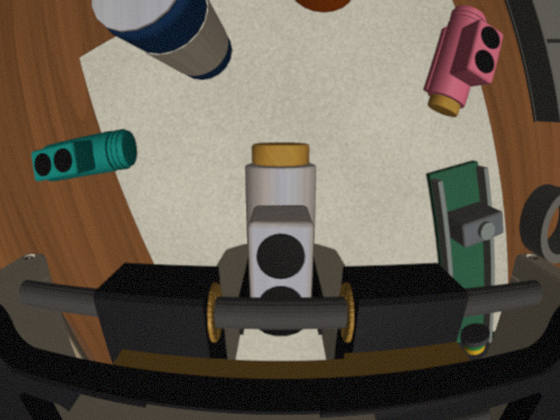

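View pics/s4.png

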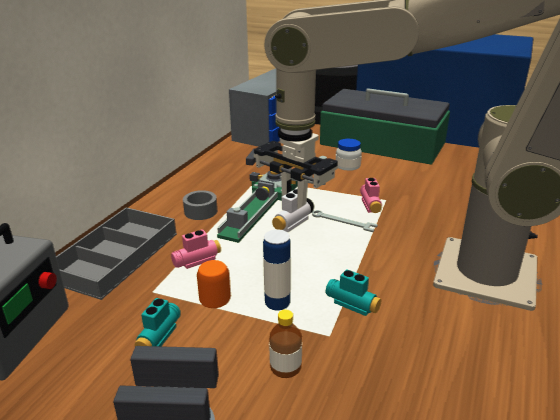

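```bash
python3 -m handwheel '.13 -.1 0 0 0 .1;.26 -.2 0 0 0 .2;.4 -.3 0 0 0 .3;.53 -.4 0 0 0 .345;.67 -.51 0 0 0 .345'
python3 -m handwheel '0 0 0 0 0 0;0 0 0 0 0 0;0 0 0 0 0 0'
python3 - <<'E'
from h import *
s=robot.read_state();print(s['t'],s['tool_pos'],s['opening'],s['force'])
print(R.from_rotvec(s['orientation']).as_matrix().round(3))
shot('wrist','w5.png');_,d=shot('side','s5.png');shot('scene','c5.png')
for q,z in(('stop_face',.036),('trough',.012)):
    for x in robot.tip_of('wrist',q)[:1]: print(q,x['at'],watz(x['at'][1],x['at'][0],z).round(4))
E
```

```text
t: 6.05
tool_pos: [0.639, -0.0166, 0.1511]
orientation: [-2.216, -2.223, 0.003]
force: [0.8, 0.6, -2.6]
opening: 0.0295
t: 6.35
tool_pos: [0.6375, -0.0148, 0.152]
orientation: [-2.218, -2.222, 0.002]
force: [-0.4, 0.8, -4.2]
opening: 0.0299
6.35 [ 0.63748513 -0.01480903  0.15199845] 0.029860809192129995 [-0.44125976  0.76633864 -4.16166043]
[[-0.002  1.    -0.003]
 [ 1.     0.002  0.001]
 [ 0.001 -0.003 -1.   ]]
stop_face [133.7, 284.5] [0.6424 0.0503 0.036 ]
```

View pics/w5.png

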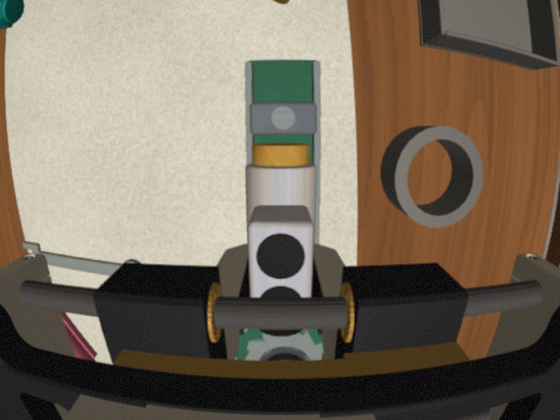

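View pics/s5.png

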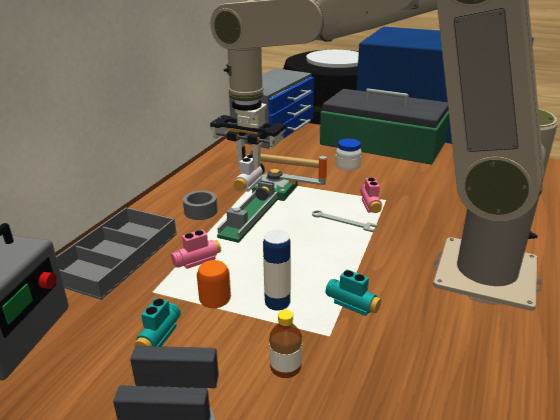

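View pics/c5.png

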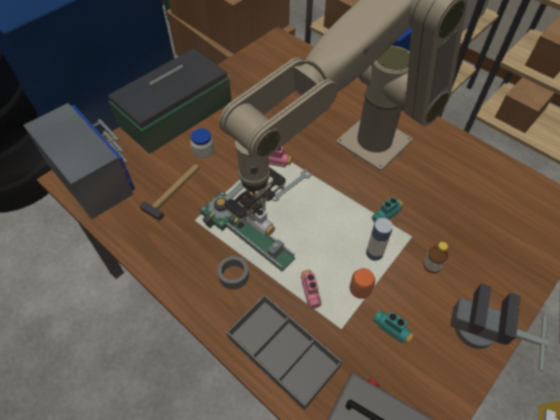

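```bash
python3 - <<'E'
from h import *
im=cv2.imread('pics/w5.png');cv2.imwrite('pics/w5c.png',cv2.resize(im[50:250,210:350],(560,800),interpolation=cv2.INTER_CUBIC)[:600])
for v in(72,90,110,150,180,210):
    row=im[v,225:345].astype(int); print(v,[tuple(x) for x in row[[15,20,22,24,26,28,30]]])
E
```

```text
72 [(np.int64(188), np.int64(208), np.int64(213)), (np.int64(139), np.int64(149), np.int64(150)), (np.int64(139), np.int64(143), np.int64(136)), (np.int64(138), np.int64(141), np.int64(133)), (np.int64(113), np.int64(122), np.int64(120)), (np.int64(61), np.int64(79), np.int64(53)), (np.int64(77), np.int64(100), np.int64(52))]
90 [(np.int64(189), np.int64(206), np.int64(213)), (np.int64(141), np.int64(154), np.int64(156)), (np.int64(137), np.int64(140), np.int64(133)), (np.int64(135), np.int64(138), np.int64(131)), (np.int64(106), np.int64(109), np.int64(106)), (np.int64(64), np.int64(81), np.int64(55)), (np.int64(76), np.int64(100), np.int64(53))]
110 [(np.int64(179), np.int64(197), np.int64(204)), (np.int64(153), np.int64(165), np.int64(169)), (np.int64(136), np.int64(139), np.int64(134)), (np.int64(112), np.int64(116), np.int64(111)), (np.int64(98), np.int64(101), np.int64(100)), (np.int64(118), np.int64(114), np.int64(112)), (np.int64(127), np.int64(120), np.int64(117))]
150 [(np.int64(189), np.int64(208), np.int64(213)), (np.int64(164), np.int64(183), np.int64(186)), (np.int64(13
[... 180 characters left out ...]
t64(39), np.int64(91), np.int64(125))]
180 [(np.int64(187), np.int64(205), np.int64(212)), (np.int64(146), np.int64(159), np.int64(166)), (np.int64(96), np.int64(103), np.int64(111)), (np.int64(109), np.int64(117), np.int64(126)), (np.int64(122), np.int64(125), np.int64(136)), (np.int64(132), np.int64(137), np.int64(147)), (np.int64(137), np.int64(143), np.int64(155))]
210 [(np.int64(189), np.int64(209), np.int64(215)), (np.int64(186), np.int64(203), np.int64(209)), (np.int64(97), np.int64(102), np.int64(106)), (np.int64(106), np.int64(113), np.int64(120)), (np.int64(121), np.int64(128), np.int64(136)), (np.int64(94), np.int64(100), np.int64(108)), (np.int64(75), np.int64(75), np.int64(84))]
```

View pics/w5c.png

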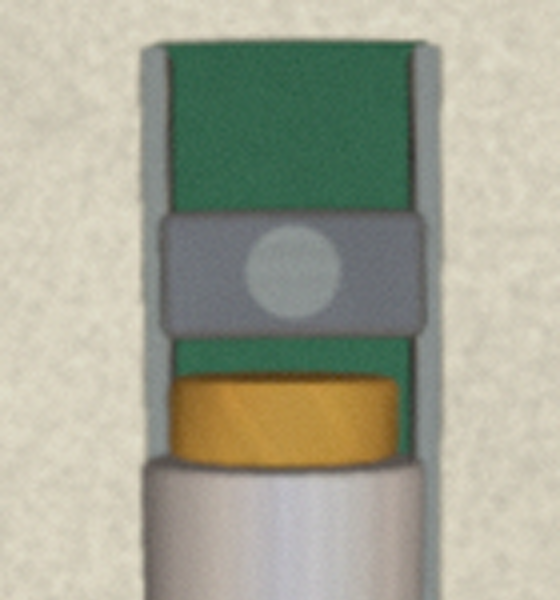

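```bash
python3 - <<'E'
from h import *
for v in(65,90,120,150):
    a,b=watz(245.5,v,.03),watz(320.3 if v<140 else 319.8,v,.03);print(v,a.round(4),b.round(4),((a+b)/2).round(4))
print('stop front top',watz(283,133,.060).round(4),'stop mid top',watz(283.3,118,.06).round(4))
print('trough end floor/wall',watz(283,61,.03).round(4))
# master relative
s=robot.read_state();b=s['tool_pos'][2]-.0485;print('bottom',b)
print('plug',watz(281,145,b+.024+.0).round(4),'plug top edge back',watz(281,146,b+.042).round(4))
for v in(256,308):print('hole',watz(280.5,v,b+.078).round(4))
print('tube edges',watz(246,175,b+.024).round(4),watz(315.5,175,b+.024).round(4))
print(s['tool_pos'])
d=np.load('pics/scene0.png.npy');c=cloud('scene',d).reshape(-1,3)
m=(abs(c[:,0]-.64)<.06)&(c[:,1]>-.06)&(c[:,1]<.04)
q=c[m]
for lo,hi in((.006,.018),(.024,.036)):
    w=q[(q[:,2]>lo)&(q[:,2]<hi)];print(lo,len(w),np.percentile(w[:,0],[2,25,50,75,98]).round(4))
    if lo>.02:
        for y0 in(-.05,-.02,.01,.03):
            z=w[abs(w[:,1]-y0)<.01];print(y0,z[z[:,0]<.64][:,0].mean(),z[z[:,0]>.64][:,0].mean())
m=(abs(c[:,0]-.64)<.035)&(c[:,1]>.03)&(c[:,1]<.1)&(c[:,2]>.052);print('stop top',c[m].mean(0),c[m].min(0),c[m].max(0))
E
```

```text
65 [0.6081 0.1123 0.03  ] [0.674  0.1127 0.03  ] [0.6411 0.1125 0.03  ]
90 [0.6082 0.0894 0.03  ] [0.674  0.0898 0.03  ] [0.6411 0.0896 0.03  ]
120 [0.6082 0.0625 0.03  ] [0.6742 0.0628 0.03  ] [0.6412 0.0626 0.03  ]
150 [0.608  0.0357 0.03  ] [0.6741 0.0359 0.03  ] [0.6411 0.0358 0.03  ]
stop front top [0.6411 0.0511 0.06  ] stop mid top [0.6413 0.0631 0.06  ]
trough end floor/wall [0.6411 0.1156 0.03  ]
bottom 0.10575832450379034
plug [0.6394 0.045  0.1298] plug top edge back [0.6393 0.0454 0.1478]
hole [ 0.6392 -0.0014  0.1838]
hole [ 0.6393 -0.0288  0.1838]
tube edges [0.6188 0.0274 0.1298] [0.6598 0.0275 0.1298]
[ 0.63838481 -0.0145808   0.15425832]
0.006 394 [0.6133 0.6254 0.6405 0.6551 0.678 ]
0.024 122 [0.6091 0.6139 0.6696 0.6735 0.6769]
-0.05 0.613644118039449 0.6734860403267032
-0.02 0.6124952513663886 0.6736228045346956
0.01 0.6136347100746549 0.6731009230558447
0.03 0.6129188701103012 0.6731365118947038
stop top [0.63092338 0.05101894 0.50742111] [0.60524929 0.0300089  0.05240985] [0.67479413 0.07970048 0.64744063]
```

```bash
python3 -m handwheel '.007 0 -.12 0 0 0;.007 0 -.2 0 0 0;.007 0 -.27 0 0 0;.007 0 -.27 0 0 0;.007 0 -.27 0 0 0'
python3 - <<'E'
from h import *
s=robot.read_state();print(s['t'],s['tool_pos'],s['opening'],s['force'])
shot('wrist','w6.png');shot('side','s6.png')
s=robot.read_state();print(s['tool_pos'])
im=cv2.imread('pics/w6.png');cv2.imwrite('pics/w6c.png',cv2.resize(im[50:350,180:380],(533,800),interpolation=cv2.INTER_CUBIC)[:600])
im=cv2.imread('pics/s6.png');cv2.imwrite('pics/s6c.png',cv2.resize(im[140:260,190:340],(750,600),interpolation=cv2.INTER_CUBIC))
E
```

```text
t: 7.1
tool_pos: [0.6406, -0.015, 0.0731]
orientation: [-2.219, -2.224, 0.0]
force: [1.3, 0.4, -3.2]
opening: 0.0297
7.1 [ 0.64060028 -0.01503697  0.07311399] 0.02969227603077266 [ 1.29270851  0.44108845 -3.16130078]
[ 0.64212214 -0.01529395  0.07485513]
```

View pics/w6c.png

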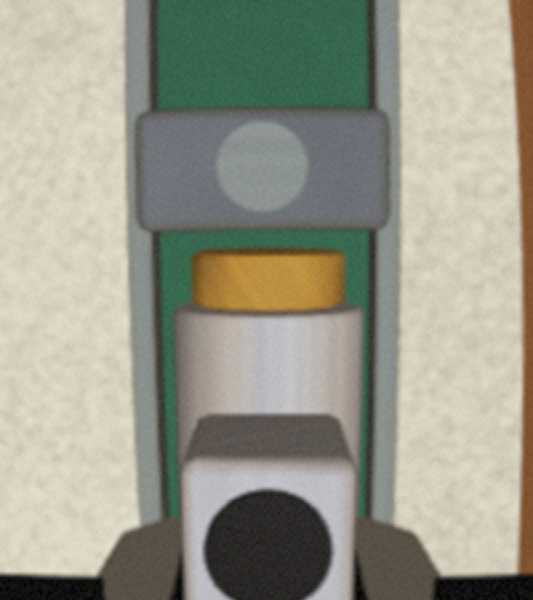

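View pics/s6c.png

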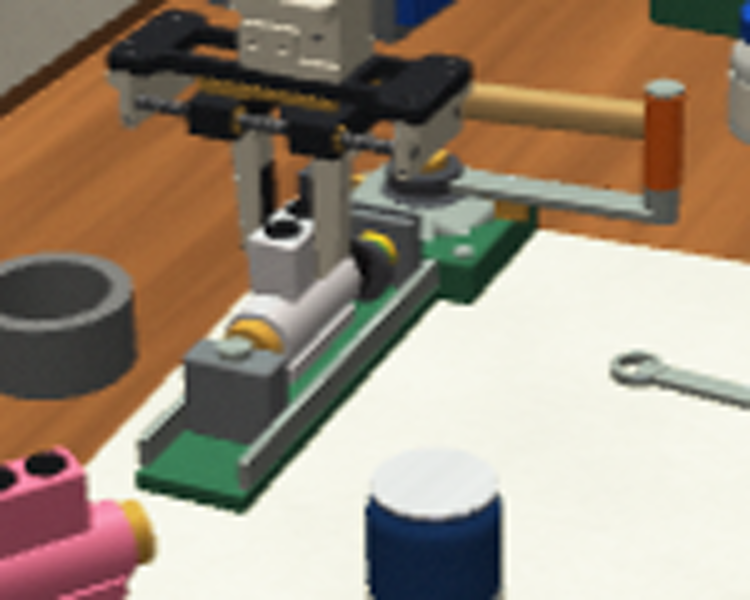

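The master is centred between the walls, with the plug about 6 mm short of the stop. Lowering it to contact.

```bash
python3 -m handwheel '0 0 -.025 0 0 0;0 0 -.038 0 0 0;0 0 -.042 0 0 0;0 0 -.042 0 0 0;0 0 -.042 0 0 0'
```

```text
t: 7.7
tool_pos: [0.6411, -0.0155, 0.0605]
orientation: [2.219, 2.223, 0.001]
force: [-1.4, -1.1, 2.3]
opening: 0.0298
```

```bash
python3 -m handwheel '0 0 0 0 0 0;0 0 0 0 0 0;0 0 0 0 0 0;0 0 0 0 0 0' -0.2
python3 -m handwheel '0 0 .1 0 0 0;0 0 .25 0 0 0;0 0 .4 0 0 0;0 0 .45 0 0 0'
python3 - <<'E'
from h import *
s=robot.read_state();print(s['t'],s['tool_pos'],s['opening'],s['force'])
shot('wrist','w7.png');shot('side','s7.png')
x=robot.tip_of('wrist','lever_knob')[:2];print([(k['conf'],k['at'],watz(k['at'][1],k['at'][0],.102)) for k in x])
im=cv2.imread('pics/s7.png');cv2.imwrite('pics/s7c.png',cv2.resize(im[140:260,190:340],(750,600),interpolation=cv2.INTER_CUBIC))
E
```

```text
t: 8.1
tool_pos: [0.6409, -0.0153, 0.0599]
orientation: [2.22, 2.223, 0.0]
force: [-0.0, 0.3, -0.2]
opening: 0.0544
t: 8.5
tool_pos: [0.6435, -0.0156, 0.2015]
orientation: [2.215, 2.219, 0.009]
force: [1.7, -0.3, 0.9]
opening: 0.0557
8.5 [ 0.64347571 -0.01555513  0.20154445] 0.05571592837680827 [ 1.73958954 -0.2965749   0.93142822]
[(0.24, [247.1, 275.9], array([ 0.63871729, -0.0450338 ,  0.102     ]))]
```

View pics/w7.png

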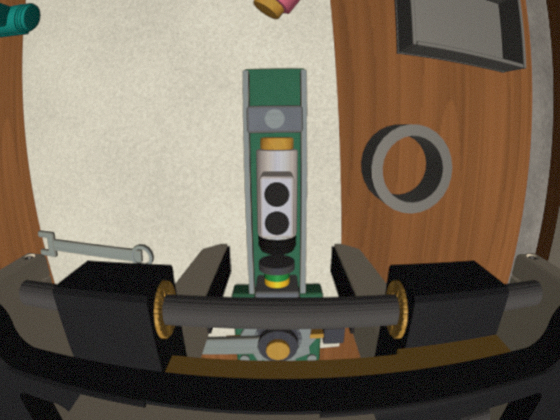

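View pics/s7c.png

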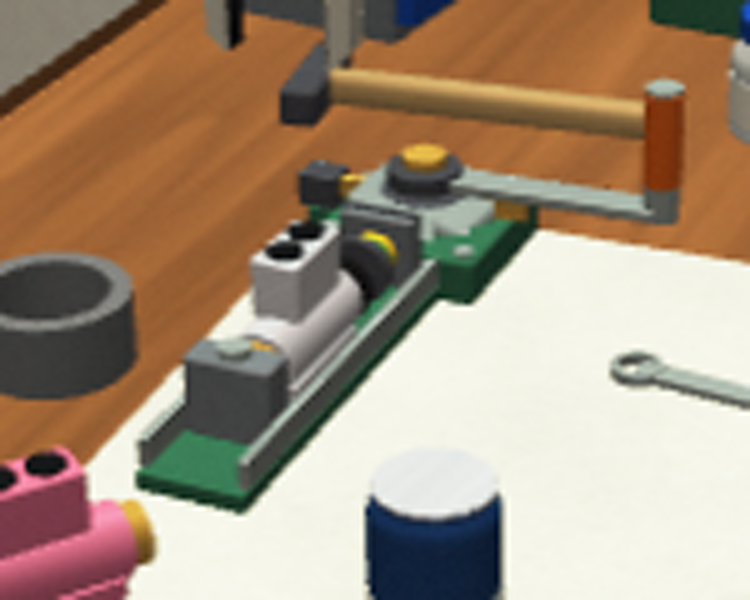

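The cylinder sits in the trough between pad and stop. Next I'll measure the knob.

```bash
python3 - <<'E'
from h import *
print('side: knob top',atz('side',190+665/5,140+88/5,.135).round(4),'grip bottom',atz('side',190+663/5,140+190/5,.072).round(4))
p,d=shot('scene','c7.png')
r=robot.tip_of('scene','lever_knob');print([(x['conf'],x['at'],atz('scene',x['at'][1],x['at'][0],.102).round(4)) for x in r[:2]])
im=cv2.imread('pics/c7.png');cv2.imwrite('pics/c7c.png',cv2.resize(im[130:250,180:330],(750,600),interpolation=cv2.INTER_CUBIC))
d=np.load('pics/side0.png.npy');c=cloud('side',d)
print(c[158:182,323].round(3)[::3])
E
```

```text
side: knob top [ 0.4885 -0.1909  0.135 ] grip bottom [ 0.4859 -0.1861  0.072 ]
[(0.3, [253.9, 269.9], array([0.6904, 0.0897, 0.102 ]))]
[[ 0.487 -0.188  0.135]
 [ 0.488 -0.191  0.124]
 [ 0.486 -0.184  0.118]
 [ 0.487 -0.189  0.106]
 [ 0.485 -0.186  0.098]
 [ 0.486 -0.189  0.087]
 [ 0.486 -0.189  0.077]
 [ 0.484 -0.185  0.069]]
```

View pics/c7c.png

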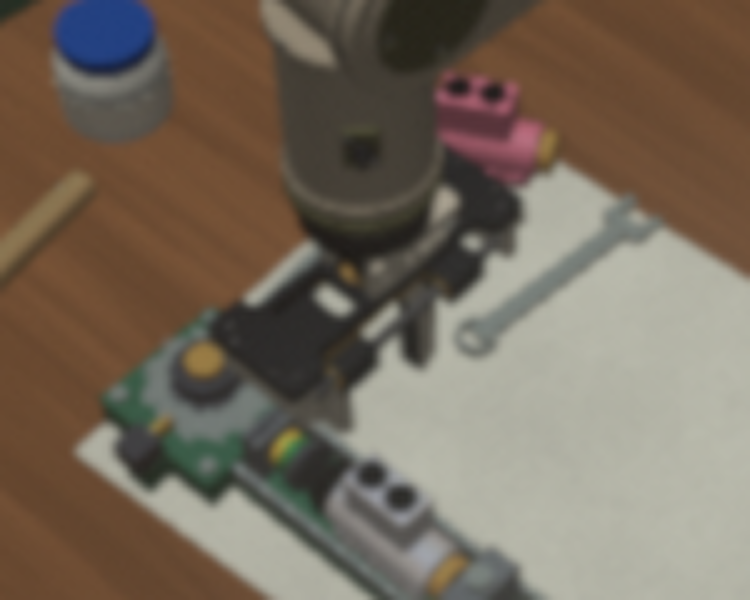

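```bash
python3 -m handwheel '-.1 -.12 0 0 0 .18;-.2 -.24 0 0 0 .36;-.3 -.36 0 0 0 .54;-.4 -.48 0 0 0 .72;-.5 -.6 0 0 0 .9'
python3 -m handwheel '0 0 0 0 0 .18;0 0 0 0 0 .36;0 0 0 0 0 .54;0 0 0 0 0 .72;0 0 0 0 0 .9'
python3 - <<'E'
from h import *
s=robot.read_state();print(s['t'],s['q'].round(3))
E
```

```text
t: 9.25
tool_pos: [0.4891, -0.1946, 0.1919]
orientation: [-1.309, -2.851, -0.0]
force: [0.3, -0.0, -0.2]
opening: 0.0555
t: 9.75
tool_pos: [0.4904, -0.1936, 0.1919]
orientation: [-0.242, -3.128, -0.003]
force: [-0.4, 0.6, -0.7]
opening: 0.056
9.75 [-0.473 -0.048  1.721  0.     1.474 -1.889]
```

```bash
python3 -m handwheel '0 0 0 0 0 .1;0 0 0 0 0 .2;0 0 0 0 0 .2'
python3 - <<'E'
from h import *
shot('wrist','w8.png');s=robot.read_state();print(s['tool_pos'],s['orientation'])
x=robot.tip_of('wrist','lever_knob')[:2];print([(k['conf'],k['at'],watz(k['at'][1],k['at'][0],.102)) for k in x])
shot('side','s8.png')
im=cv2.imread('pics/s8.png');cv2.imwrite('pics/s8c.png',cv2.resize(im[100:260,190:390],(750,600),interpolation=cv2.INTER_CUBIC))
E
```

```text
t: 10.05
tool_pos: [0.4905, -0.1936, 0.1921]
orientation: [-0.003, -3.138, -0.003]
force: [-0.6, -0.1, 0.3]
opening: 0.0559
[ 0.49070204 -0.19362124  0.19253108] [-7.65283870e-03 -3.13811448e+00 -2.77941590e-03]
[(0.86, [216.4, 275.0], array([ 0.49169319, -0.19923217,  0.102     ]))]
```

View pics/w8.png

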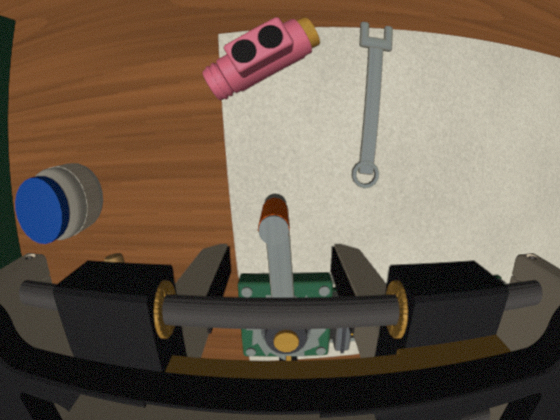

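View pics/s8c.png

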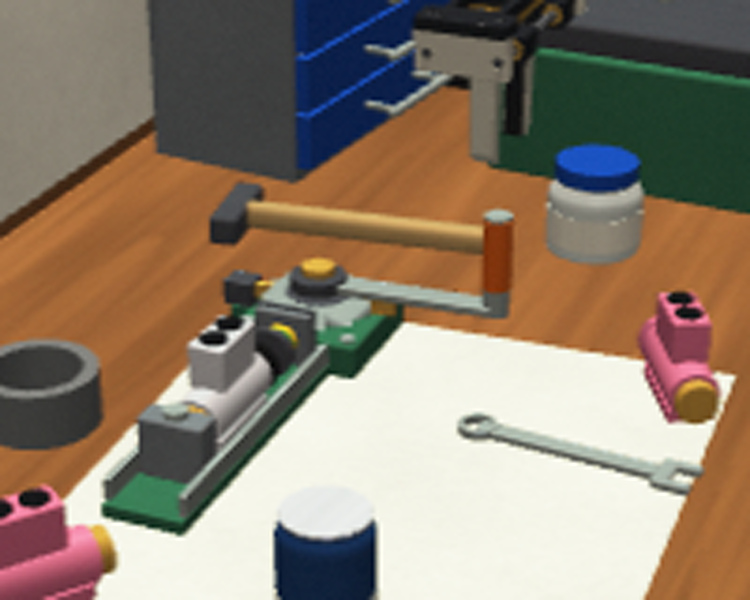

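```bash
python3 -m handwheel '0 -.015 -.1 0 0 0;0 -.015 -.23 0 0 0;0 -.015 -.363 0 0 0;0 -.015 -.363 0 0 0'
python3 -m handwheel '0 0 0 0 0 0;0 0 0 0 0 0;0 0 0 0 0 0;0 0 0 0 0 0;0 0 0 0 0 0' 1 20
```

```text
t: 10.6
tool_pos: [0.4872, -0.1963, 0.0795]
orientation: [-0.007, -3.131, -0.008]
force: [-1.3, 0.7, -1.3]
opening: 0.0555
t: 11.1
tool_pos: [0.4928, -0.1991, 0.0876]
orientation: [0.005, 3.139, -0.002]
force: [-1.0, 0.3, 4.6]
opening: 0.0239
```

```bash
python3 -m handwheel '.007 -.074 0 0 0 0;.027 -.147 0 0 0 0;.051 -.207 0 0 0 0;.08 -.26 0 0 0 0;.085 -.266 0 0 0 0'
python3 -m handwheel '0 0 0 0 0 0;0 0 0 0 0 0'
cat >> h.py <<'E'
def lev(p=None):
    p=robot.read_state()['tool_pos'] if p is None else p
    v=np.array(p[:2])-[.641,-.194]; return np.deg2rad(213-np.degrees(np.arctan2(v[1],v[0]))%360), np.linalg.norm(v)
E
python3 - <<'E'
from h import *
print(lev());s=robot.read_state();print(s['force'],s['opening'])
for n in('side','scene'): shot(n,n+'9.png')
im=cv2.imread('pics/side9.png');cv2.imwrite('pics/s9c.png',cv2.resize(im[100:260,190:390],(750,600),interpolation=cv2.INTER_CUBIC))
E
```

```text
t: 11.6
tool_pos: [0.5166, -0.2726, 0.0861]
orientation: [-0.004, -3.137, -0.02]
force: [-12.1, 40.3, 20.9]
opening: 0.0277
t: 11.8
tool_pos: [0.5167, -0.2707, 0.086]
orientation: [-0.001, -3.138, -0.02]
force: [-8.3, 35.6, 18.3]
opening: 0.0239
(np.float64(0.022986678675769517), np.float64(0.14610318232285677))
[-8.25869494 35.60751863 18.30383343] 0.023922326453197983
```

View pics/s9c.png

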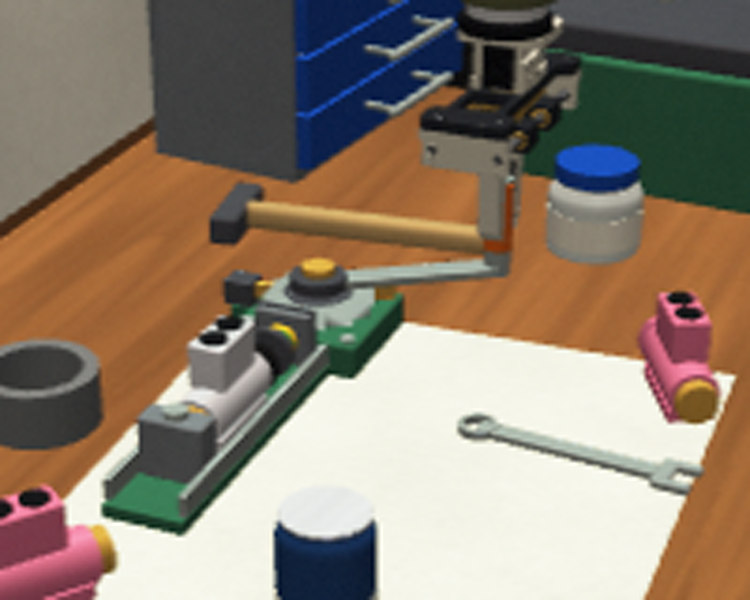

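Force of about 36 N against the rest stop puts the lever at rest, and the stop position fits an axle near (0.6425,-0.190). First swing now, two notches.

```bash
python3 -m handwheel '-.045 .11 0 0 0 0;-.072 .206 0 0 0 0;-.079 .33 0 0 0 0;-.054 .453 0 0 0 0;-.013 .543 0 0 0 0'
python3 -m handwheel '.025 .035 0 0 0 0;.045 .065 0 0 0 0;.05 .075 0 0 0 0;.05 .075 0 0 0 0'
python3 - <<'E'
from h import *
s=robot.read_state();print(s['tool_pos'],s['force'],lev())
for n in('side','scene'): shot(n,n+'10.png')
im=cv2.imread('pics/side10.png');cv2.imwrite('pics/s10c.png',cv2.resize(im[100:260,190:390],(750,600),interpolation=cv2.INTER_CUBIC))
E
```

```text
t: 12.4
tool_pos: [0.5121, -0.1144, 0.086]
orientation: [-0.006, -3.14, 0.001]
force: [-2.9, -4.6, -3.6]
opening: 0.0237
t: 12.8
tool_pos: [0.5281, -0.0928, 0.0859]
orientation: [-0.004, -3.141, -0.001]
force: [-3.4, 2.5, 0.8]
opening: 0.0238
[ 0.52809999 -0.09284365  0.08593587] [-3.44656453  2.46624821  0.76307076] (np.float64(1.3065493202737422), np.float64(0.1515883245927016))
```

View pics/s10c.png

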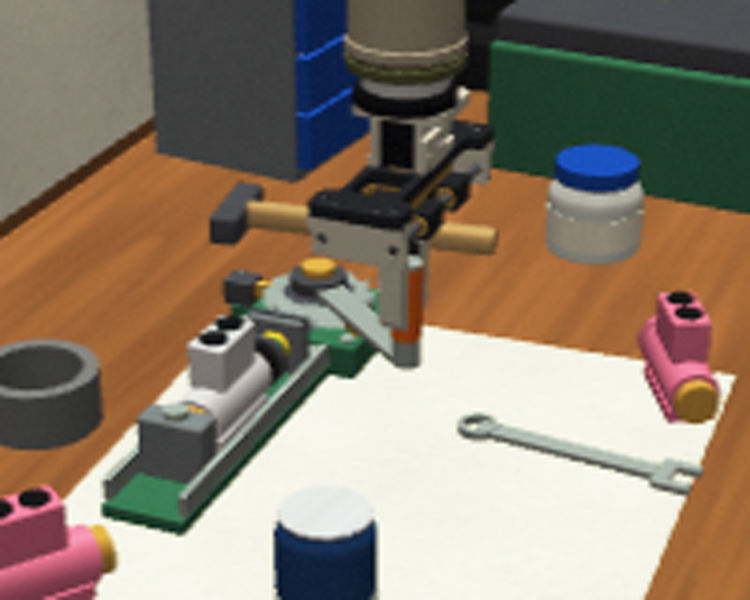

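```bash
python3 - <<'E'
from h import *
a=cv2.imread('pics/side9.png')[175:215,235:285];b=cv2.imread('pics/side10.png')[175:215,235:285]
cv2.imwrite('pics/cmp.png',cv2.resize(np.hstack([a,b]),(800,320),interpolation=cv2.INTER_CUBIC))
E
```

```text
(no output)
```

View pics/cmp.png

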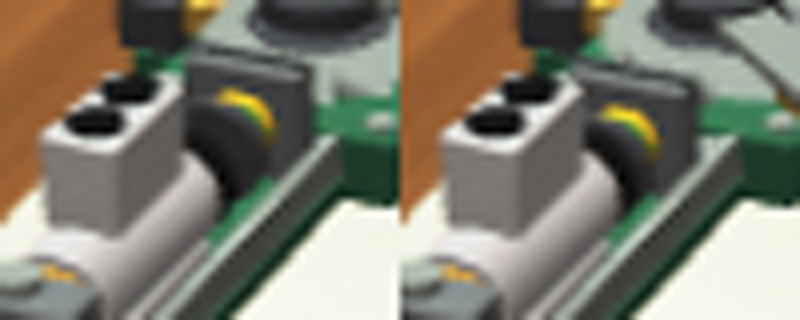

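```bash
python3 -m handwheel '-.05 -.075 0 0 0 0;-.091 -.166 0 0 0 0;-.116 -.288 0 0 0 0;-.109 -.413 0 0 0 0;-.082 -.508 0 0 0 0'
python3 -m handwheel '.025 -.06 0 0 0 0;.04 -.093 0 0 0 0;.045 -.1 0 0 0 0;.045 -.1 0 0 0 0'
python3 - <<'E'
from h import *
s=robot.read_state();print(s['tool_pos'],s['force'],lev())
E
```

```text
t: 13.4
tool_pos: [0.5034, -0.2477, 0.0862]
orientation: [0.007, 3.14, 0.0]
force: [3.5, 4.9, -1.1]
opening: 0.0237
t: 13.8
tool_pos: [0.5155, -0.2706, 0.0854]
orientation: [-0.004, -3.136, -0.015]
force: [-11.0, 25.5, 13.1]
opening: 0.0238
[ 0.51548302 -0.27064336  0.08537537] [-11.0360377   25.49295657  13.08708249] (np.float64(0.027765857918886225), np.float64(0.14706705077701648))
```

```bash
python3 -m handwheel '-.045 .1 0 0 0 0;-.072 .196 0 0 0 0;-.079 .32 0 0 0 0;-.054 .443 0 0 0 0;-.013 .533 0 0 0 0'
python3 -m handwheel '.025 .035 0 0 0 0;.045 .065 0 0 0 0;.05 .075 0 0 0 0;.05 .075 0 0 0 0'
python3 - <<'E'
from h import *
s=robot.read_state();print(s['tool_pos'],s['force'],lev())
for n in('side','scene'): shot(n,n+'11.png')
a=cv2.imread('pics/side10.png')[175:215,235:285];b=cv2.imread('pics/side11.png')[175:215,235:285]
cv2.imwrite('pics/cmp2.png',cv2.resize(np.hstack([a,b]),(800,320),interpolation=cv2.INTER_CUBIC))
E
python3 -m handwheel '-.05 -.075 0 0 0 0;-.091 -.166 0 0 0 0;-.116 -.288 0 0 0 0;-.109 -.413 0 0 0 0;-.082 -.508 0 0 0 0'
python3 -m handwheel '.025 -.06 0 0 0 0;.04 -.093 0 0 0 0;.045 -.1 0 0 0 0;.045 -.1 0 0 0 0'
python3 - <<'E'
from h import *
s=robot.read_state();print(s['tool_pos'],s['force'],lev())
shot('wrist','w12.png');shot('side','side12.png');shot('scene','scene12.png')
a=cv2.imread('pics/side12.png')[170:230,220:290];cv2.imwrite('pics/s12c.png',cv2.resize(a,(700,600),interpolation=cv2.INTER_CUBIC))
a=cv2.imread('pics/scene12.png')[180:270,200:300];cv2.imwrite('pics/c12c.png',cv2.resize(a,(660,600),interpolation=cv2.INTER_CUBIC))
E
```

```text
t: 14.3
tool_pos: [0.5119, -0.115, 0.0856]
orientation: [-0.007, -3.14, 0.001]
force: [-3.4, -4.7, -3.7]
opening: 0.0237
t: 14.7
tool_pos: [0.5279, -0.0933, 0.0856]
orientation: [-0.005, -3.14, -0.001]
force: [-4.2, 1.0, -2.5]
opening: 0.0236
[ 0.52790689 -0.09325896  0.08557784] [-4.17238839  0.96834029 -2.45115476] (np.float64(1.3036561915895257), np.float64(0.15145563577631274))
t: 15.3
tool_pos: [0.5034, -0.2476, 0.0862]
orientation: [0.007, 3.14, 0.0]
force: [3.1, 5.3, -2.1]
opening: 0.0236
t: 15.7
tool_pos: [0.5156, -0.2707, 0.0855]
orientation: [-0.004, -3.137, -0.015]
force: [-12.9, 26.3, 13.5]
opening: 0.0237
[ 0.51555103 -0.27065518  0.08553553] [-12.89131127  26.33633543  13.48459773] (np.float64(0.027456147871184867), np.float64(0.14701517664727468))
```

View pics/s12c.png

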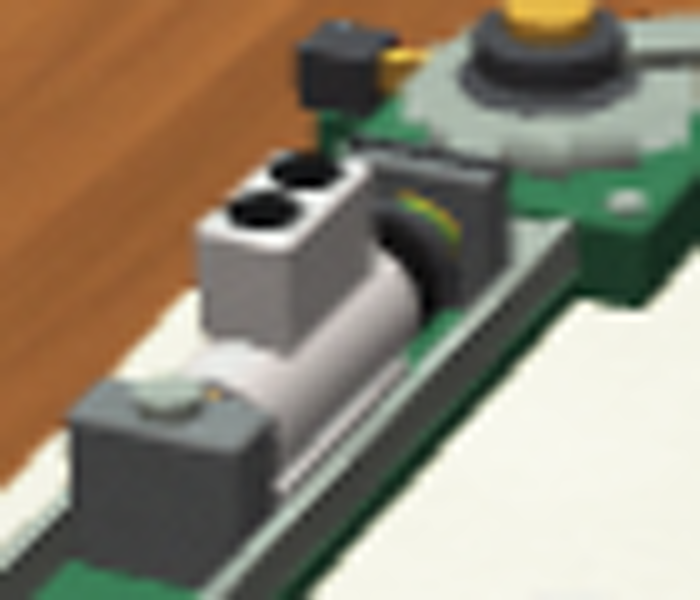

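View pics/c12c.png

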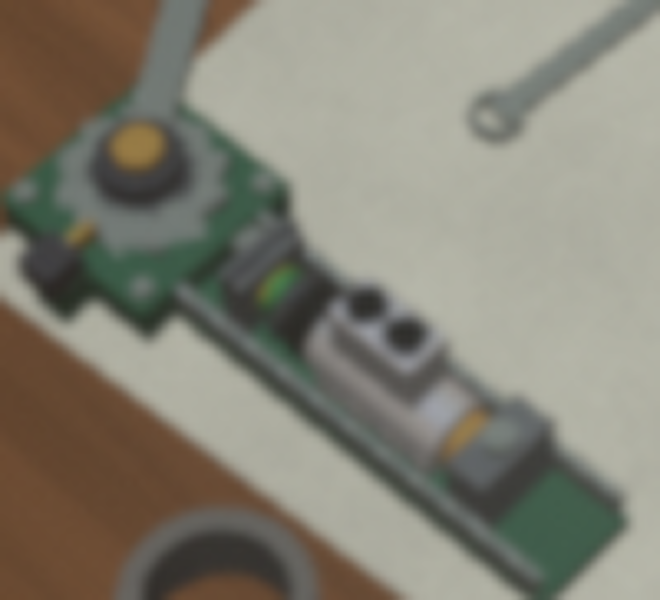

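View pics/w12.png

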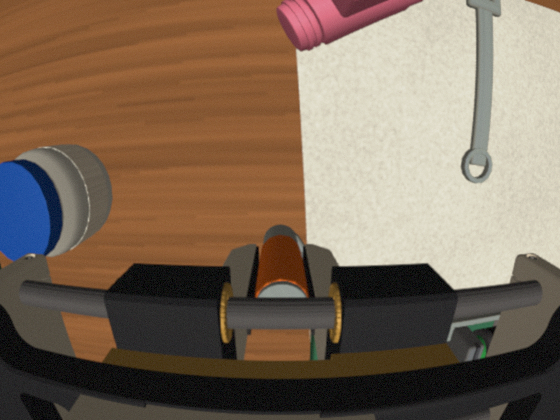

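Four notches are in. The yellow band is still partly visible at side crop (440,215), and the plug is near the stop. From here I go one notch at a time.

```bash
python3 -m handwheel '-.045 .1 0 0 0 0;-.072 .196 0 0 0 0;-.079 .32 0 0 0 0;-.068 .394 0 0 0 0;-.068 .394 0 0 0 0'
python3 -m handwheel '0 0 0 0 0 0'
python3 - <<'E'
from h import *
s=robot.read_state();v=s['tool_pos'][:2]-[.6425,-.19];print('lever',np.deg2rad(213-np.degrees(np.arctan2(v[1],v[0]))%360),s['force'])
E
python3 -m handwheel '-.011 -.074 0 0 0 0;-.004 -.198 0 0 0 0;.023 -.294 0 0 0 0;.055 -.365 0 0 0 0;.068 -.394 0 0 0 0'
python3 -m handwheel '0 0 0 0 0 0;0 0 0 0 0 0'
python3 - <<'E'
from h import *
s=robot.read_state();print(s['tool_pos'],s['force'],lev())
shot('side','side13.png');shot('scene','scene13.png')
a=cv2.imread('pics/side13.png')[170:230,220:290];cv2.imwrite('pics/s13c.png',cv2.resize(a,(700,600),interpolation=cv2.INTER_CUBIC))
a=cv2.imread('pics/scene13.png')[180:270,200:300];cv2.imwrite('pics/c13c.png',cv2.resize(a,(660,600),interpolation=cv2.INTER_CUBIC))
E
```

```text
t: 16.35
tool_pos: [0.4958, -0.1554, 0.0858]
orientation: [-0.002, -3.14, -0.001]
force: [-8.2, 1.5, 0.5]
opening: 0.0238
t: 16.45
tool_pos: [0.4956, -0.1566, 0.0858]
orientation: [-0.003, -3.139, -0.001]
force: [-9.6, 4.0, 1.0]
opening: 0.0237
lever 0.7997425069656768 [-9.61915115  4.00448302  1.00338023]
t: 16.95
tool_pos: [0.5163, -0.272, 0.0856]
orientation: [-0.006, -3.138, -0.017]
force: [-15.9, 40.0, 20.6]
opening: 0.0262
t: 17.15
tool_pos: [0.5166, -0.2706, 0.0856]
orientation: [-0.003, -3.139, -0.015]
force: [-6.8, 26.3, 9.3]
opening: 0.0237
[ 0.51655691 -0.27062646  0.08558469] [-6.75946231 26.28678265  9.27378039] (np.float64(0.02403500661132005), np.float64(0.1461427258318206))
```

View pics/s13c.png

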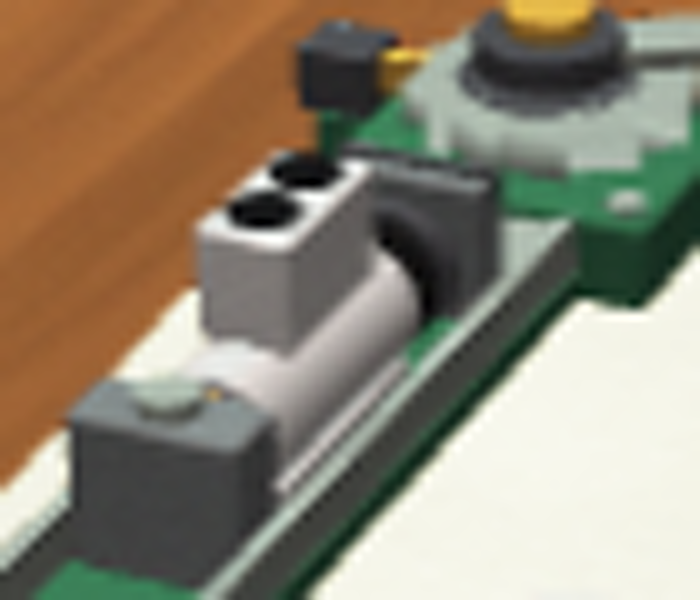

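View pics/c13c.png

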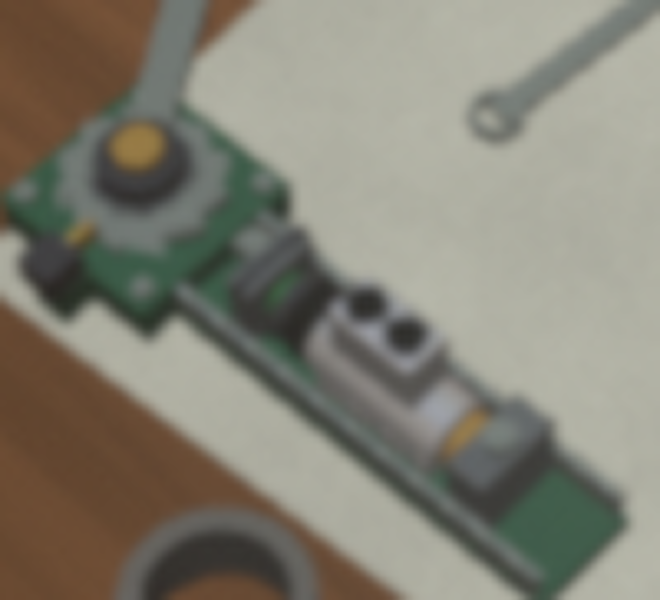

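The cylinder stayed put during the 5th notch, so it is against the stop, and the yellow now seems gone while green shows at scene crop (285,290). Before any further notch I'll release the knob and measure the stem from close above.

```bash
python3 -m handwheel '0 .008 0 0 0 0;0 .012 0 0 0 0' 
python3 -m handwheel '0 0 0 0 0 0;0 0 0 0 0 0;0 0 0 0 0 0;0 0 0 0 0 0' -0.2
python3 -m handwheel '0 0 .15 0 0 0;0 0 .3 0 0 0;0 0 .38 0 0 0;0 0 .38 0 0 0'
python3 -m handwheel '.15 .11 0 0 0 0;.3 .22 0 0 0 0;.45 .33 0 0 0 0;.6 .44 0 0 0 0;.62 .6 0 0 0 0'
python3 -m handwheel '0 .03 -.1 0 0 0;0 .03 -.13 0 0 0;0 .03 -.13 0 0 0'
python3 - <<'E'
from h import *
shot('wrist','w14.png');s=robot.read_state();print(s['tool_pos'],s['force'],s['t'])
E
```

```text
t: 17.45
tool_pos: [0.5167, -0.2705, 0.0857]
orientation: [-0.004, -3.14, -0.004]
force: [-3.4, 4.5, -0.9]
opening: 0.0236
t: 17.85
tool_pos: [0.5177, -0.2726, 0.0866]
orientation: [0.006, 3.14, -0.001]
force: [0.2, 0.2, -0.2]
opening: 0.0505
t: 18.25
tool_pos: [0.5199, -0.2738, 0.2059]
orientation: [0.005, 3.134, -0.008]
force: [-0.0, -0.5, -0.3]
opening: 0.056
t: 18.75
tool_pos: [0.6988, -0.1073, 0.1974]
orientation: [-0.008, -3.14, 0.0]
force: [0.5, 0.6, -0.1]
opening: 0.0561
t: 19.05
tool_pos: [0.6949, -0.0983, 0.1571]
orientation: [-0.005, -3.135, -0.001]
force: [0.5, -0.1, -0.1]
opening: 0.0554
[ 0.69574688 -0.09920707  0.15924561] [-0.3749001   0.46129645 -0.36625531] 19.1
```

View pics/w14.png

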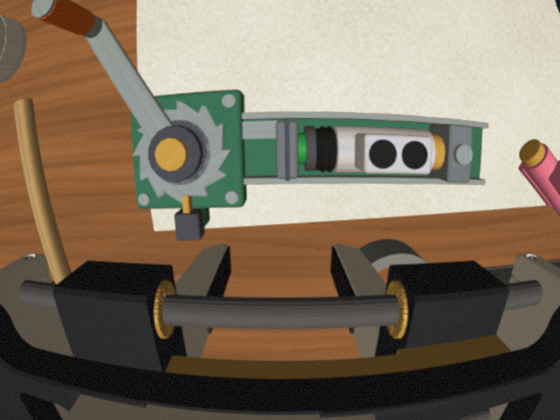

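```bash
python3 - <<'E'
from h import *
im=cv2.imread('pics/w14.png');cv2.imwrite('pics/w14c.png',cv2.resize(im[110:190,265:365],(750,600),interpolation=cv2.INTER_CUBIC))
for v in(143,148,153):print([tuple(map(int,im[v,u])) for u in range(292,322,1)])
print('stop',watz(446,150,.06).round(4),'axle',watz(171,154,.07).round(4))
for u in(277,298,299,306,307,316): print(u,watz(u,148,.05).round(4)[1],watz(u,148,.062).round(4)[1])
E
```

```text
[(125, 121, 119), (130, 120, 120), (125, 121, 115), (116, 114, 108), (101, 104, 104), (86, 106, 87), (71, 124, 61), (70, 146, 50), (69, 148, 52), (67, 147, 48), (70, 148, 49), (71, 149, 50), (69, 147, 50), (67, 134, 51), (67, 98, 60), (78, 78, 73), (85, 77, 80), (84, 80, 80), (84, 78, 78), (82, 79, 78), (86, 77, 80), (86, 81, 83), (86, 83, 80), (76, 74, 75), (53, 52, 49), (31, 31, 32), (35, 32, 31), (32, 34, 36), (27, 34, 32), (38, 34, 36)]
[(128, 123, 119), (129, 124, 120), (124, 120, 116), (115, 111, 111), (99, 102, 101), (83, 107, 86), (80, 137, 69), (83, 164, 65), (89, 171, 72), (83, 166, 64), (85, 168, 64), (84, 168, 65), (85, 166, 66), (81, 152, 63), (76, 119, 67), (84, 87, 77), (91, 87, 87), (92, 82, 82), (88, 83, 83), (86, 79, 77), (90, 82, 84), (89, 81, 81), (90, 83, 84), (84, 77, 78), (63, 60, 59), (34, 33, 37), (30, 31, 29), (27, 29, 30), (30, 31, 30), (32, 35, 31)]
[(128, 123, 118), (130, 123, 115), (126, 118, 113), (114, 111, 111), (102, 102, 104), (86, 101, 86), (71, 125, 61), (71, 151, 54), (76, 156, 55), (75, 157, 54), (76, 155, 58), (72, 156, 53), (72, 151, 49), (71, 141, 55), (69, 104, 61), (79, 80, 73), (87, 81, 82), (87, 85, 85), (86, 80, 81), (88, 85, 85), (86, 81, 82), (84, 81, 82), (91, 86, 85), (83, 82, 80), (60, 59, 58), (33, 35, 36), (31, 34, 31), (30, 30, 26), (25, 27, 28), (32, 30, 29)]
stop [0.6387 0.0464 0.06  ] axle [ 0.6434 -0.1889  0.07  ]
277 -0.1031 -0.1029
298 -0.0854 -0.0861
299 -0.0846 -0.0853
306 -0.0787 -0.0796
307 -0.0778 -0.0788
316 -0.0702 -0.0715
```

View pics/w14c.png

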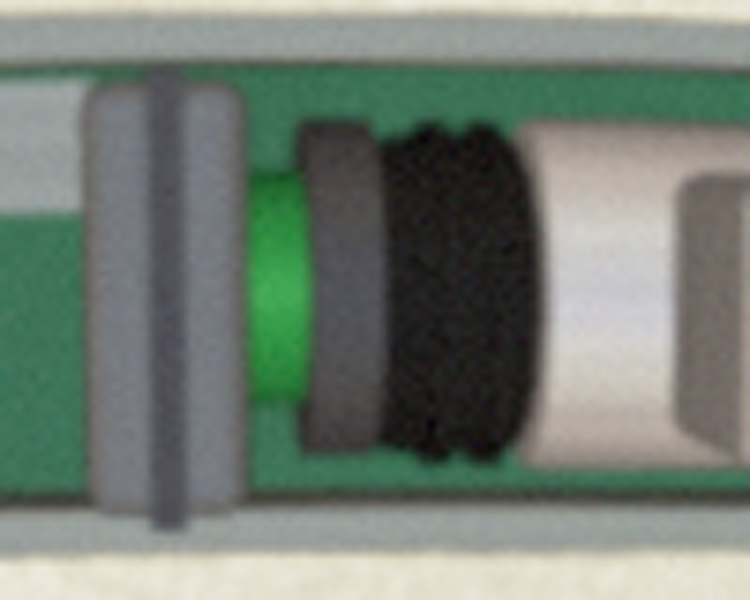

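The stem shows about 8.5 px (roughly 7.3 mm) of green and no yellow, so the pad is in by about 10.5 mm. A position estimate gives 10–13 mm, also within 7–15.5, and a further notch would be too much. Last check is the lever angle, then moving clear.

```bash
python3 - <<'E'
from h import *
# arm edges in w14 at z=.058: sample perpendicular edges by eye
im=cv2.imread('pics/w14.png');cv2.imwrite('pics/w14d.png',cv2.resize(im[0:180,20:220],(660,594),interpolation=cv2.INTER_CUBIC))
im=cv2.imread('pics/w14.png');cv2.imwrite('pics/w14e.png',cv2.resize(im[110:190,400:500],(750,600),interpolation=cv2.INTER_CUBIC))
E
```

```text
(no output)
```

View pics/w14d.png

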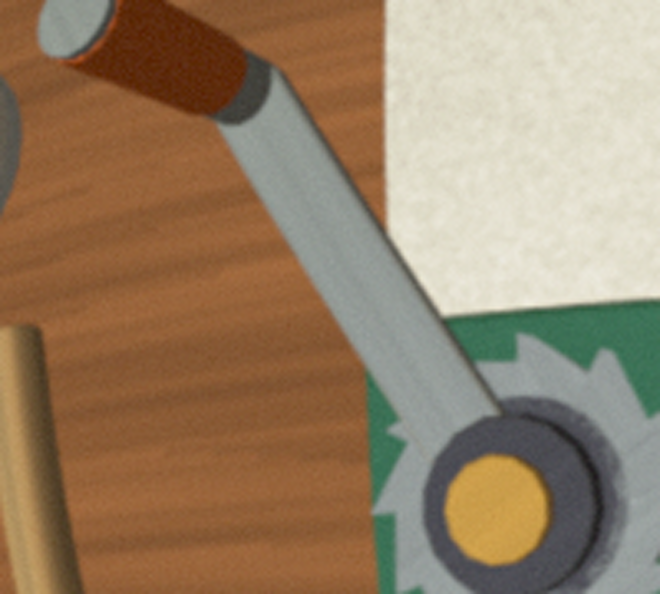

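View pics/w14e.png

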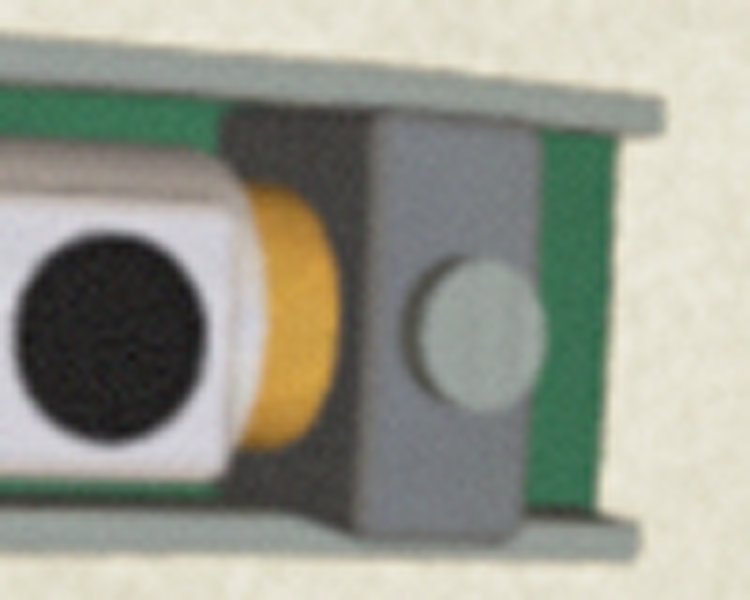

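```bash
python3 - <<'E'
from h import *
f=lambda x,y:watz(20+x/3.3,y/3.3,.058)
a=[f(222,125),f(368,368)];b=[f(283,75),f(490,395)]
for l in(a,b):
    v=l[0]-l[1];print(l[0].round(4),np.degrees(np.arctan2(v[1],v[0]))%360)
m=(a[0]+b[0])/2;v=m-np.array([.6425,-.19,.058]);print(np.degrees(np.arctan2(v[1],v[0]))%360,np.hypot(*v[:2]))
E
python3 -m handwheel '0 0 .1 0 0 0;0 0 .25 0 0 0;0 0 .35 0 0 0;0 0 .35 0 0 0;0 0 .35 0 0 0'
python3 - <<'E'
from h import *
s=robot.read_state();print(s['tool_pos'],s['force'],s['t'])
shot('wrist','w15.png');shot('scene','c15.png')
E
```

```text
[ 0.5283 -0.2785  0.058 ] 212.74102898494797
[ 0.5171 -0.2585  0.058 ] 213.29531132948568
213.22845551922745 0.14320039884080074
t: 19.6
tool_pos: [0.6978, -0.1001, 0.2689]
orientation: [0.008, 3.137, -0.002]
force: [-0.9, -0.7, -0.9]
opening: 0.0559
[ 0.69776252 -0.10012428  0.2688739 ] [-0.88196529 -0.70323299 -0.88437381] 19.6
```

View pics/w15.png

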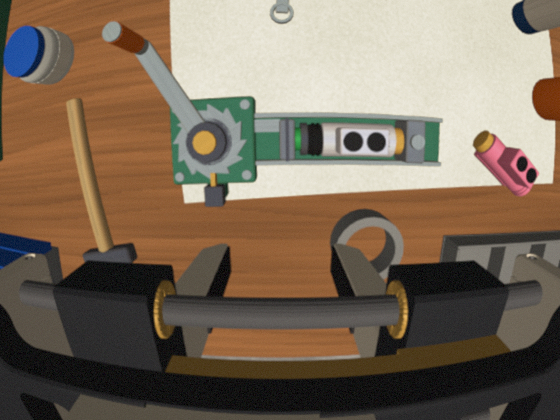

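View pics/c15.png

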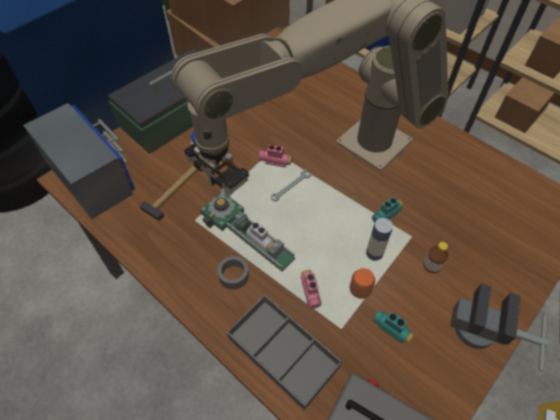

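The lever reads 213° (rest), the green band shows at (298,140), the plug touches the stop, and the bystanders are unmoved. The arm is clear, so I'm handing in.

```bash
python3 - <<'E'
from h import *
print(robot.close_job())
E
```

```text
the job is handed in; nothing more can be done
None
```

I laid the aluminium master cylinder upright in the trough, boot towards the jaw, and let go of it. I then tightened the clamp by the lever alone: two full swings and one short one, about 5 notches in all. The lever is back at rest, and I handed the job in at about 19.6 s of the 72 s.

What the last checks showed:
- **Pad:** no yellow shows and about 7 mm of green does, so the pad is in by about 10.5 mm. A rougher estimate from positions gave 10–13 mm. Both are inside the 7–15.5 mm range, but they differ by up to 2.5 mm.
- **Cylinder:** it is centred and straight. The plug looks to be touching the end stop, and the cylinder did not move during the last notch. I could not measure the contact force directly. The pad spring at 10.5 mm works out to about 15 N, against the 4 N needed.
- **Lever:** its arm measured about 213°, which is the rest stop.
- **Bench and arm:** the other things looked unmoved by eye, and the gripper is clear and touching nothing.

One measurement disagreed. My first estimate of the axle position was about 4–5 mm off along the trough. Because of that, I went one notch at a time near the end and measured the stem before deciding to stop.

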